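Put the next carton away in its own lane

TASK

Put the carton that stands on the green mat away in the tray lane that already holds a carton of its own colour: slide the blue gate clear of that lane, push the carton along the bench into the lane until it is fully home against the carton behind it, then slide the gate back to the middle so that it keeps both lanes in. Leave the other loose carton and everything else on the bench as it stands.

Things in the scene. Friction and masses are not known exactly. Their poses are not given: they have to be found in the camera images.
- tray: White two-lane shelf tray fixed to the bench, no floor step. Origin on the bench, mid-front, on the gate's line; x runs into the lanes, away from the robot, y to the left. Lanes 116 mm wide, centred at y = +64 and -64 mm, between walls 12 mm thick, 50 mm high, with rounded noses at x = 6 mm, to the back wall (75 mm high) whose inner face is at x = 190 mm
- left_home (a point): On the bench, on the left lane's centre line (tray x = 57 mm): where the centre of a carton lies when it is fully home in front of the stock carton. The gate then passes it with about 10 mm to spare
- right_home (a point): The same point in the right lane
- gate (a joint): Slide of the gate across the tray's front, in m along the tray's y: 0 = middle, covering the inner half of both lanes; +0.066 = stop at left (right lane clear), -0.066 = stop at right (left lane clear); a lane is clear beyond 0.058. It needs about 2 N and stays where it is left
- gate_tab (a point): Centre of the top of the yellow tab on the gate, 87 mm above the bench. The tab is 22 mm along x and 14 mm along y and stands up from 40 to 87 mm height, at the middle of the gate; the blue panel below is 120 mm along y, 8 mm thick and 42 mm high
- mat: Flat green mat, 170 by 190 mm, flush with the bench; origin at its centre. One loose carton, orange or blue, stands on it: that is the one to put away
- orange_new: Loose orange carton, 88 mm long (its x) by 104 mm wide (its y) by 60 mm high, about 0.3 kg, too wide to grip; origin at the centre of its underside. Starts on the mat or aside on the bench
- blue_new: Loose blue carton, 88 mm long (its x) by 104 mm wide (its y) by 60 mm high, about 0.3 kg, too wide to grip; origin at the centre of its underside. Starts aside on the bench or on the mat
- orange_stock: Orange carton, same size, at the back of one lane against the back wall: marks the orange lane
- blue_stock: Blue carton, same size, at the back of the other lane: marks the blue lane
- spray_can: Bystander: blue and white spray can with white cap, 52 mm across, 172 mm high; origin at its foot
- jug: Bystander: square yellowish jug with red cap, 85 by 85 by 186 mm; origin under its centre
- tape_roll: Bystander: brown tape roll lying flat, 100 mm across, 48 mm high; origin under its centre
- label_roll: Bystander: white label roll lying flat, 96 mm across, 60 mm high; origin under its centre
Things that resemble listed ones, but are neither listed nor needed, are in the scene too. What is shaped like the orange_stock but black or yellow is not meant.

How it is judged:
On the way, in this order (a step that is already met when the one before it is completed fails the run):
1. the gate is slid clear (50 mm or more to the other side) of the lane whose stock matches the carton from the mat (((horizontal distance between blue_new and mat above 0.15 m and y of orange_stock in the frame of tray above 0.03 m and value of joint gate below -0.05 m) or (horizontal distance between blue_new and mat above 0.15 m and y of orange_stock in the frame of tray below -0.03 m and value of joint gate above 0.05 m) or (horizontal distance between orange_new and mat above 0.15 m and y of blue_stock in the frame of tray above 0.03 m and value of joint gate below -0.05 m) or (horizontal distance between orange_new and mat above 0.15 m and y of blue_stock in the frame of tray below -0.03 m and value of joint gate above 0.05 m))), for 0.2 s.
2. that carton stands home in that lane, squarely behind the gate's line (((horizontal distance between blue_new and mat above 0.15 m and y of orange_stock in the frame of tray above 0.03 m and x of orange_new in the frame of tray between 0.0485 and 0.075 m and y of orange_new in the frame of tray between 0.05 and 0.078 m and angle between the x axis of orange_new and the x axis of tray, either way round below 0.12 rad and angle between orange_new's own z axis and vertical below 0.06 rad and height (world z) of orange_new below 0.01 m) or (horizontal distance between blue_new and mat above 0.15 m and y of orange_stock in the frame of tray below -0.03 m and x of orange_new in the frame of tray between 0.0485 and 0.075 m and y of orange_new in the frame of tray between -0.078 and -0.05 m and angle between the x axis of orange_new and the x axis of tray, either way round below 0.12 rad and angle between orange_new's own z axis and vertical below 0.06 rad and height (world z) of orange_new below 0.01 m) or (horizontal distance between orange_new and mat above 0.15 m and y of blue_stock in the frame of tray above 0.03 m and x of blue_new in the frame of tray between 0.0485 and 0.075 m and y of blue_new in the frame of tray between 0.05 and 0.078 m and angle between the x axis of blue_new and the x axis of tray, either way round below 0.12 rad and angle between blue_new's own z axis and vertical below 0.06 rad and height (world z) of blue_new below 0.01 m) or (horizontal distance between orange_new and mat above 0.15 m and y of blue_stock in the frame of tray below -0.03 m and x of blue_new in the frame of tray between 0.0485 and 0.075 m and y of blue_new in the frame of tray between -0.078 and -0.05 m and angle between the x axis of blue_new and the x axis of tray, either way round below 0.12 rad and angle between blue_new's own z axis and vertical below 0.06 rad and height (world z) of blue_new below 0.01 m))), for 0.2 s.
3. the gate is back in the middle (within 20 mm) (value of joint gate between -0.02 and 0.02 m), for 0.2 s.
At the end, for the whole second after the job is handed in: The carton that started on the mat stands upright and at rest on the bench in the lane with the stock carton of its own colour, home to within 9 mm of it and square to within 0.12 rad; the gate is within 20 mm of the middle; the other loose carton is within 20 mm of where it was (all of step 3 and ((horizontal distance between blue_new and mat above 0.15 m and y of orange_stock in the frame of tray above 0.03 m and x of orange_new in the frame of tray between 0.0485 and 0.075 m and y of orange_new in the frame of tray between 0.05 and 0.078 m and angle between the x axis of orange_new and the x axis of tray, either way round below 0.12 rad and angle between orange_new's own z axis and vertical below 0.06 rad and height (world z) of orange_new below 0.01 m and linear speed of orange_new below 0.02 m/s and distance of blue_new from where it was at the start of the episode below 0.02 m) or (horizontal distance between blue_new and mat above 0.15 m and y of orange_stock in the frame of tray below -0.03 m and x of orange_new in the frame of tray between 0.0485 and 0.075 m and y of orange_new in the frame of tray between -0.078 and -0.05 m and angle between the x axis of orange_new and the x axis of tray, either way round below 0.12 rad and angle between orange_new's own z axis and vertical below 0.06 rad and height (world z) of orange_new below 0.01 m and linear speed of orange_new below 0.02 m/s and distance of blue_new from where it was at the start of the episode below 0.02 m) or (horizontal distance between orange_new and mat above 0.15 m and y of blue_stock in the frame of tray above 0.03 m and x of blue_new in the frame of tray between 0.0485 and 0.075 m and y of blue_new in the frame of tray between 0.05 and 0.078 m and angle between the x axis of blue_new and the x axis of tray, either way round below 0.12 rad and angle between blue_new's own z axis and vertical below 0.06 rad and height (world z) of blue_new below 0.01 m and linear speed of blue_new below 0.02 m/s and distance of orange_new from where it was at the start of the episode below 0.02 m) or (horizontal distance between orange_new and mat above 0.15 m and y of blue_stock in the frame of tray below -0.03 m and x of blue_new in the frame of tray between 0.0485 and 0.075 m and y of blue_new in the frame of tray between -0.078 and -0.05 m and angle between the x axis of blue_new and the x axis of tray, either way round below 0.12 rad and angle between blue_new's own z axis and vertical below 0.06 rad and height (world z) of blue_new below 0.01 m and linear speed of blue_new below 0.02 m/s and distance of orange_new from where it was at the start of the episode below 0.02 m))); the robot touches nothing.
It fails at once if both loose cartons are moved (more than 20 mm): only the mat's own is to be touched (distance of each of orange_new, blue_new from where it was at the start of the episode above 0.02 m).
It fails at once if a bystander (can, jug, roll) is moved more than 20 mm or tipped (distance of any of spray_can, jug, tape_roll, label_roll from where it was at the start of the episode above 0.02 m or angle between any of spray_can, jug, tape_roll, label_roll's own z axis and vertical above 0.3 rad).
It fails at once if a loose carton is lifted off the bench (over 30 mm) or tipped over instead of pushed (height (world z) of any of orange_new, blue_new above 0.03 m or angle between any of orange_new, blue_new's own z axis and vertical above 0.6 rad).
It fails at once if a stock carton is shifted more than 20 mm (distance of any of orange_stock, blue_stock from where it was at the start of the episode above 0.02 m).
It also fails if it takes over 72 s, if anything falls off the work surface, if the arm or the gripper's body presses on something with over 40 N, if the wrist force passes 120 N, or if a joint passes its speed limit or range.

ROBOT

A 6-joint arm with a two-finger parallel gripper is mounted at the origin on the work surface. World frame = base frame: x ahead of the robot, y to its left, z up, the work surface at z = 0. Lengths are in m, angles in rad, forces in N, time in s.
With the tool pointing down it reaches from about 0.35 to 1 m from the base axis. Payload 7.1 kg.
Tool frame: the origin (TCP) lies on the centre line of the jaws, within the pads' length; the fingertips stand 17 mm ahead of it and the grasp point (between the pads) lies 2 mm behind it; x points along the fingers, y is the direction in which the jaws open and shut, and the axes are right-handed (so a half turn about x gives the same grasp; the last joint's range is limited). The gripper opens to 85 mm and grips with 20 to 120 N. Pads are 22 mm wide; open, the fingers measure 114 mm over their backs; the gripper's body (76 mm by 85 mm) begins 54 mm behind the grasp point. The pads swing forward as they close: fully open they stand 13 mm farther back than shut.
Start: joints at [1.145, 0.423, 1.63, -0, 1.089, -0.019], TCP at [0.247, 0.574, 0.248] pointing down, gripper open.
Joint ranges: [-3, 3], [-0.9, 2.11], [0.09, 2.58], [-1.31, 4.45], [0.11, 2.69], [-2.54, 2.54]. Speed limits (rad/s): [2.39, 2.39, 3.01, 3.14, 3.14, 3.14].

INTERFACE

Orientations are given as a 3x3 rotation matrix whose columns are the frame's x, y, z axes.
In Python, from rig import robot, cams gives the robot as it stands.
- The arm moves only by the tool arm_command, never from a script. Its argument "plan" is a list of rows, each an object with "claw": the finger opening in cm, from 0 to 8.54; "travel": the shift along the world's x, y, z in cm, a list of three; "turn": the turn about the world's z in degrees. In form: [{"claw": claw, "travel": [x, y, z], "turn": turn}, ...]. A call has 1 to 8 rows; each row is the pose to reach, as a shift and turn from the pose commanded when the call began; what a row does not reach only later rows make up. A row lasts 1/12 s, in which the tool goes at most 41.7 mm and 7.16 degrees, less where a joint would pass 70% of its speed; a pose out of reach is approached as far as the arm can. A call with a gripper value outside its range is refused whole. The fingers move at their own pace and stop on an object; "newtons" is the grip in N (left out, the last holds). Time passes only in rows, so rows that repeat a pose let the fingers close. It gives the time, the measured TCP pose, the force and the opening at its end, in the units of the state.
- robot.get_state(): the state, without advancing time (a new reading comes with each control period).
- cams.grab_frame(name): name is "scene" or "top" or "wrist"; returns the picture (400x640x3 uint8, red, green, blue); there is no depth.
- cams.get_calibration(name): a dict with "vfov" (degrees; the focal length in pixels is half the picture's height over the tangent of half this angle, whatever the lens; pixels are square), "cx", "cy" (the principal point, pixels), "position" and "attitude" of the camera in the world; the wrist camera has in their place "T_tool_cam" (4x4, takes a point from camera to tool coordinates, whose origin is the TCP and whose axes are the tool frame's). Camera axes: x right, y down, z forward; pixel columns grow to the right and rows downward; lengths in m; the calibration is good to about 2 mm. A picture is of the moment at which its call begins: read the wrist's pose just before it. get_calibration takes no time and is no camera call.
- robot.sign_off(): hands the job in, once; it reports no verdict.
The state is a dict: "t": time; "joints": joint angles; "qvel": joint speeds; "joint_torque": joint torques, N m; "tcp_pos": TCP position; "orientation": TCP orientation; "contact_force": force on the tool from outside, world axes, zero at the start; "moment": the same for the moment, N m; "gripper_width": finger opening in m.
Only numpy, scipy, OpenCV 4.12 (cv2) and the standard library are available. Lean on these libraries where they do the work, as an engineer would, in place of code of your own. Each camera call takes 0.05 s, during which the arm holds its last target. There are 200 camera calls.

## Working session

There is one attempt and no reset: what is moved stays moved. The work goes in short steps, Python scripts to look and compute and a tool call to move; the robot and the scene stay as the last step left them, time stands still between calls to the robot, and variables do not carry over. Pictures are saved under pics/ and viewed, about 8 in all and at most 12, crops included, and the job is handed in when it is done.

Besides the shell and the picture viewer there is one more tool, called after "Request:" as name(argument=value, ...) on one line, values as JSON. arm_command: Moves the arm, as the interface text tells. Its arguments: {"type":"object","properties":{"plan":{"type":"array"},"newtons":{"type":"number"}},"required":["plan"]}

```bash
mkdir -p pics
cat > h.py <<'E'
import numpy as np, cv2
from rig import robot, cams
def ray(name,u,v):
    c=cams.get_calibration(name); f=200/np.tan(np.radians(c['vfov'])/2)
    R=np.array(c['attitude'],float); 
    return np.array(c['position']), R@np.array([(u-c['cx'])/f,(v-c['cy'])/f,1])
def hit(name,u,v,z=0):
    p,d=ray(name,u,v); return (p+d*(z-p[2])/d[2]).round(4)
def save(name,fn,crop=None,s=1):
    im=cams.grab_frame(name)[:,:,::-1]
    cv2.imwrite('pics/raw_'+fn,im)
    if crop: im=im[crop[1]:crop[3],crop[0]:crop[2]]
    cv2.imwrite('pics/'+fn,cv2.resize(im,None,fx=s,fy=s,interpolation=cv2.INTER_CUBIC))
E
python3 - <<'E'
from h import *
save('top','t1.png',s=1.25); save('scene','s1.png')
for n in ('top','scene'): print(cams.get_calibration(n))
print(robot.get_state())
E
```

```text
{'vfov': 51.48051024101587, 'cx': 317.6907745451591, 'cy': 195.80543728680857, 'position': array([ 0.47914305, -0.02712548,  1.19116483]), 'attitude': array([[-0.02205795, -0.99803181,  0.05870229],
       [-0.99967305,  0.02277757,  0.01161805],
       [-0.01293228, -0.05842682, -0.99820793]])}
{'vfov': 47.595629971320314, 'cx': 321.64469734672986, 'cy': 203.32656004903697, 'position': array([0.98213958, 0.69638891, 0.86897682]), 'attitude': array([[-0.86904575,  0.33170851, -0.36705443],
       [ 0.49454518,  0.60283208, -0.62611385],
       [ 0.01358489, -0.72564658, -0.6879335 ]])}
{'t': 0.1, 'joints': array([ 1.14497622e+00,  4.23777234e-01,  1.63062138e+00,  2.56702623e-05,
        1.08856066e+00, -1.89733123e-02]), 'qvel': array([ 1.59862652e-04, -2.04240713e-04, -2.26825915e-03, -1.13918951e-03,
        7.27215845e-07, -5.89733385e-04]), 'joint_torque': array([ 3.86529991e-04, -5.58430839e+01, -2.82444030e+01,  6.33448144e-05,
        2.99893036e-03,  5.25165362e-06]), 'tcp_pos': array([0.24708516, 0.57357893, 0.24761233]), 'orientation': array([[-5.85215567e-04,  3.95726026e-01,  9.18368428e-01],
       [-1.23518018e-03,  9.18367599e-01, -3.95726455e-01],
       [-9.99999066e-01, -1.36593576e-03, -4.86500706e-05]]), 'contact_force': array([0.30231143, 0.21153438, 0.59402957]), 'moment': array([-0.04803465,  0.00268309,  0.00932884]), 'gripper_width': 0.08509953949310317}
```

View pics/t1.png

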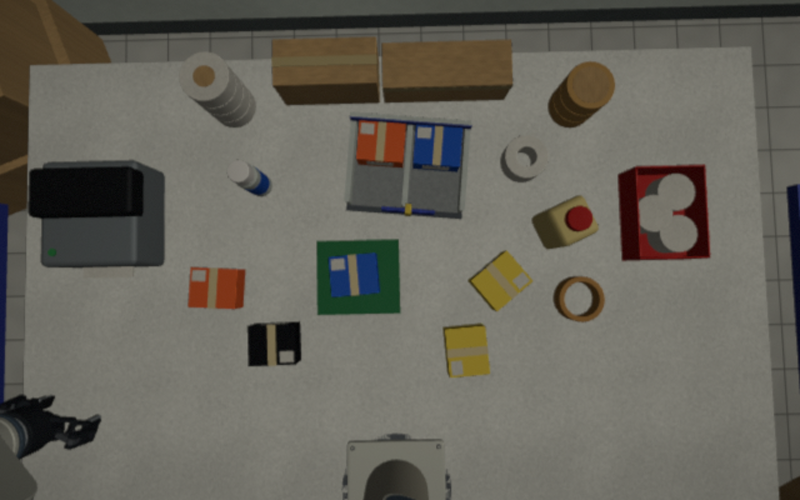

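View pics/s1.png

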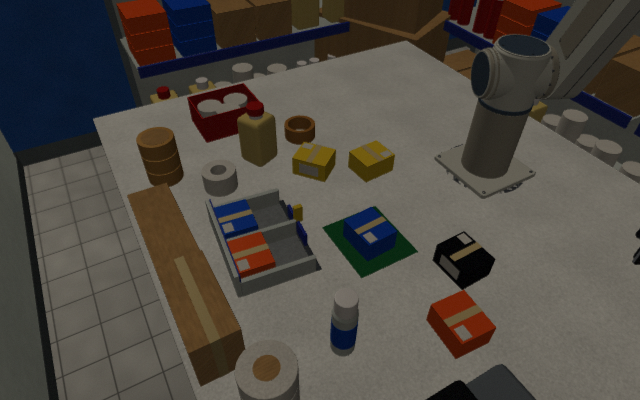

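The blue carton stands on the mat (view px about 353,275). The blue stock is in the right lane (437,147), the orange in the left lane, and the gate tab is at about (407,209). So the gate goes to +y. I'll enlarge for measuring.

Run:
```python
import cv2
im=cv2.imread('pics/raw_t1.png')[85:260,245:390]
im=cv2.resize(im,None,fx=4,fy=4,interpolation=cv2.INTER_CUBIC)[:600] if 0 else cv2.resize(im,(int(145*3.4),int(175*3.4)),interpolation=cv2.INTER_CUBIC)
cv2.imwrite('pics/c1.png',cv2.convertScaleAbs(im,alpha=1.8))
```

```text
(no output)
```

View pics/c1.png

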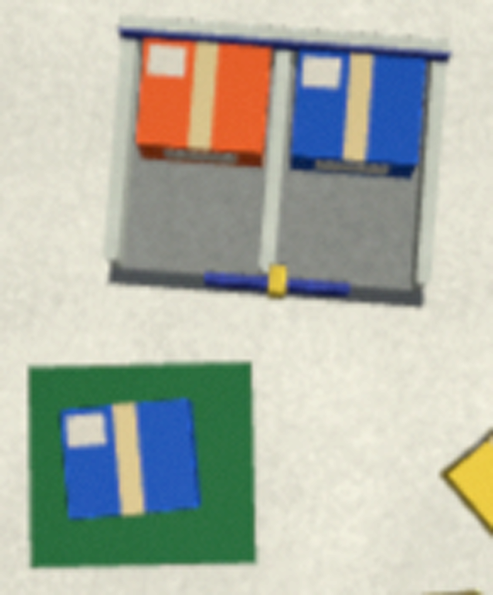

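Run:
```python
from h import *
def P(n,u,v,z): 
    r=hit('top',245+u/3.4,85+v/3.4,z); print(n,r); return r
c=[P('carton',u,v,.06) for u,v in [(61,410),(189,399),(200,507),(69,518)]]
print(np.mean(c,0), np.degrees([np.arctan2(*(a-b)[[1,0]]) for a,b in ((c[0],c[3]),(c[1],c[2]))]))
s=[P('bstock',u,v,.06) for u,v in [(294,48),(427,55),(417,165),(291,156)]];print(np.mean(s,0))
s=[P('ostock',u,v,.06) for u,v in [(142,38),(272,43),(266,154),(137,148)]];print(np.mean(s,0))
P('tab',278,271,.087)
a=P('noseL',112,260,.05);b=P('noseM',267,268,.05);d=P('noseR',424,285,.05)
a=P('backL',121,30,.075);b=P('backR',448,57,.075);print(np.degrees(np.arctan2(a[0]-b[0],a[1]-b[1])))
[P('panel',u,v,.042) for u,v in [(205,275),(347,287)]]
[P('mat',u,v,0) for u,v in [(29,367),(251,362),(256,562),(32,567)]]
P('yellow',443,473,.06)
```

```text
carton [0.5223 0.1362 0.06  ]
carton [0.5288 0.0331 0.06  ]
carton [0.4422 0.026  0.06  ]
carton [0.4357 0.131  0.06  ]
[0.48225  0.081575 0.06    ] [3.43626732 4.68697721]
bstock [ 0.8129 -0.058   0.06  ]
bstock [ 0.8043 -0.1659  0.06  ]
bstock [ 0.7141 -0.1552  0.06  ]
bstock [ 0.724  -0.0535  0.06  ]
[ 0.763825 -0.10815   0.06    ]
ostock [0.8243 0.0657 0.06  ]
ostock [ 0.8174 -0.0402  0.06  ]
ostock [ 0.7262 -0.0332  0.06  ]
ostock [0.7337 0.0714 0.06  ]
[0.7754   0.015925 0.06    ]
tab [ 0.6269 -0.0404  0.087 ]
noseL [0.6441 0.0943 0.05  ]
noseM [ 0.6345 -0.032   0.05  ]
noseR [ 0.6176 -0.1591  0.05  ]
backL [0.8267 0.0813 0.075 ]
backR [ 0.7979 -0.1808  0.075 ]
6.270602736032015
panel [0.6311 0.019  0.042 ]
panel [ 0.6184 -0.0971  0.042 ]
mat [0.5617 0.1715 0.    ]
mat [ 0.5616 -0.0168  0.    ]
mat [ 0.3933 -0.0173  0.    ]
mat [0.3931 0.1712 0.    ]
yellow [ 0.4651 -0.1687  0.06  ]
```

Request:
arm_command(plan=[{"claw": 4,"travel": [15,-26,0],"turn": 17.4},{"claw": 4,"travel": [15,-26,0],"turn": 17.4},{"claw": 4,"travel": [15,-26,0],"turn": 17.4},{"claw": 4,"travel": [15,-26,0],"turn": 17.4},{"claw": 4,"travel": [15,-26,0],"turn": 17.4},{"claw": 4,"travel": [15,-26,0],"turn": 17.4},{"claw": 4,"travel": [15,-26,0],"turn": 17.4},{"claw": 4,"travel": [15,-26,0],"turn": 17.4}], newtons=30)

```text
t: 0.77
tcp_pos: [0.3988, 0.3095, 0.248]
orientation: [[-0.0, 0.106, 0.994], [-0.002, 0.994, -0.106], [-1.0, -0.002, -0.0]]
contact_force: [0.0, -0.3, -0.3]
gripper_width: 0.0398
```

Request:
arm_command(plan=[{"claw": 4,"travel": [15,-26,0],"turn": 0},{"claw": 4,"travel": [15,-26,0],"turn": 0},{"claw": 4,"travel": [15,-26,0],"turn": 0},{"claw": 4,"travel": [15,-26,0],"turn": 0},{"claw": 4,"travel": [15,-26,0],"turn": 0},{"claw": 4,"travel": [15,-26,0],"turn": 0},{"claw": 4,"travel": [15,-26,0],"turn": 0},{"claw": 4,"travel": [15,-26,0],"turn": 0}])

```text
t: 1.43
tcp_pos: [0.5499, 0.0497, 0.2483]
orientation: [[0.002, 0.106, 0.994], [-0.001, 0.994, -0.106], [-1.0, -0.001, 0.002]]
contact_force: [0.0, 0.4, 0.1]
gripper_width: 0.0402
```

Request:
arm_command(plan=[{"claw": 5,"travel": [6,-9,-7],"turn": 0},{"claw": 5,"travel": [6,-9,-7],"turn": 0},{"claw": 5,"travel": [6,-9,-7],"turn": 0},{"claw": 5,"travel": [6,-9,-7],"turn": 0},{"claw": 5,"travel": [6,-9,-7],"turn": 0},{"claw": 5,"travel": [6,-9,-7],"turn": 0}])

```text
t: 1.93
tcp_pos: [0.6068, -0.0355, 0.1779]
orientation: [[-0.001, 0.103, 0.995], [0.0, 0.995, -0.103], [-1.0, 0.0, -0.001]]
contact_force: [0.5, -0.7, 0.6]
gripper_width: 0.0499
```

Run:
```python
from h import *
s=robot.get_state();print(s['tcp_pos'],s['joints'].round(2)); c=cams.get_calibration('wrist');print(c)
T=c['T_tool_cam'];f=200/np.tan(np.radians(c['vfov'])/2)
def proj(p):
    q=np.linalg.inv(T)@np.r_[s['orientation'].T@(np.array(p)-s['tcp_pos']),1]
    return (c['cx']+f*q[0]/q[2],c['cy']+f*q[1]/q[2])
print(proj([.626,-.04,.087]),proj([.674,-.101,0]))
save('wrist','w1.png')
```

```text
[ 0.60677751 -0.03550154  0.17790248] [-0.08  0.48  1.72  0.    0.94 -1.55]
{'vfov': 70.34308663091137, 'cx': 317.5884139461605, 'cy': 200.10727544846355, 'T_tool_cam': array([[ 9.98457213e-04, -3.25707630e-01,  9.45470012e-01,
        -1.26040113e-01],
       [ 9.99999241e-01, -3.57400625e-04, -1.17916439e-03,
         1.13952709e-03],
       [ 7.21974411e-04,  9.45470471e-01,  3.25707026e-01,
        -8.29416572e-02],
       [ 0.00000000e+00,  0.00000000e+00,  0.00000000e+00,
         1.00000000e+00]])}
(np.float64(313.5841659875677), np.float64(231.53655626415218)) (np.float64(268.12594576853854), np.float64(241.50308999686436))
```

View pics/w1.png

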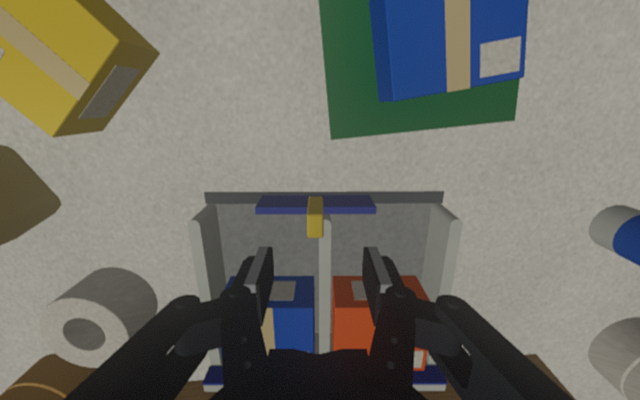

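Tab top is at about (315,225) in the picture, i.e. world about (0.621, -0.039), and the mid wall is at u≈325, so the gate stands near -6 mm. I'll straddle the tab and close.

Request:
arm_command(plan=[{"claw": 5,"travel": [1.4,-0.4,-3.5],"turn": 0},{"claw": 5,"travel": [1.4,-0.4,-7],"turn": 0},{"claw": 5,"travel": [1.4,-0.4,-10.2],"turn": 0},{"claw": 5,"travel": [1.4,-0.4,-10.2],"turn": 0},{"claw": 1,"travel": [1.4,-0.4,-10.2],"turn": 0},{"claw": 1,"travel": [1.4,-0.4,-10.2],"turn": 0},{"claw": 1,"travel": [1.4,-0.4,-10.2],"turn": 0},{"claw": 1,"travel": [1.4,-0.4,-10.2],"turn": 0}], newtons=20)

```text
t: 2.65
tcp_pos: [0.623, -0.0396, 0.0793]
orientation: [[0.005, 0.103, 0.995], [-0.0, 0.995, -0.103], [-1.0, 0.0, 0.005]]
contact_force: [-0.6, 1.9, 7.5]
gripper_width: 0.0138
```

Request:
arm_command(plan=[{"claw": 1,"travel": [0,0,0.4],"turn": 0},{"claw": 1,"travel": [0.2,1.5,0.4],"turn": 0},{"claw": 1,"travel": [0.3,3,0.4],"turn": 0},{"claw": 1,"travel": [0.5,4.5,0.4],"turn": 0},{"claw": 1,"travel": [0.6,6,0.4],"turn": 0},{"claw": 1,"travel": [0.7,6.6,0.4],"turn": 0},{"claw": 1,"travel": [0.7,7,0.4],"turn": 0},{"claw": 1,"travel": [0.7,7,0.4],"turn": 0}])

```text
t: 3.32
tcp_pos: [0.6292, 0.0315, 0.0808]
orientation: [[0.002, 0.102, 0.995], [0.001, 0.995, -0.102], [-1.0, 0.001, 0.002]]
contact_force: [4.8, 0.9, -4.2]
gripper_width: 0.0138
```

Request:
arm_command(plan=[{"claw": 1,"travel": [0,0.2,0],"turn": 0},{"claw": 1,"travel": [0,0.4,0],"turn": 0},{"claw": 1,"travel": [0,0.4,0],"turn": 0}])

```text
t: 3.57
tcp_pos: [0.6294, 0.034, 0.0808]
orientation: [[0.003, 0.103, 0.995], [0.0, 0.995, -0.103], [-1.0, 0.0, 0.003]]
contact_force: [5.8, -0.1, -5.6]
gripper_width: 0.0134
```

Request:
arm_command(plan=[{"claw": 1,"travel": [0,0.3,0],"turn": 0},{"claw": 1,"travel": [0,0.6,0],"turn": 0},{"claw": 1,"travel": [0,0.6,0],"turn": 0}])

```text
t: 3.82
tcp_pos: [0.6296, 0.0358, 0.0809]
orientation: [[0.003, 0.102, 0.995], [-0.005, 0.995, -0.102], [-1.0, -0.005, 0.003]]
contact_force: [5.9, -22.0, -5.3]
gripper_width: 0.0136
```

Run:
```python
from h import *
save('top','t2.png',(240,80,400,230),4)
```

```text
(no output)
```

View pics/t2.png

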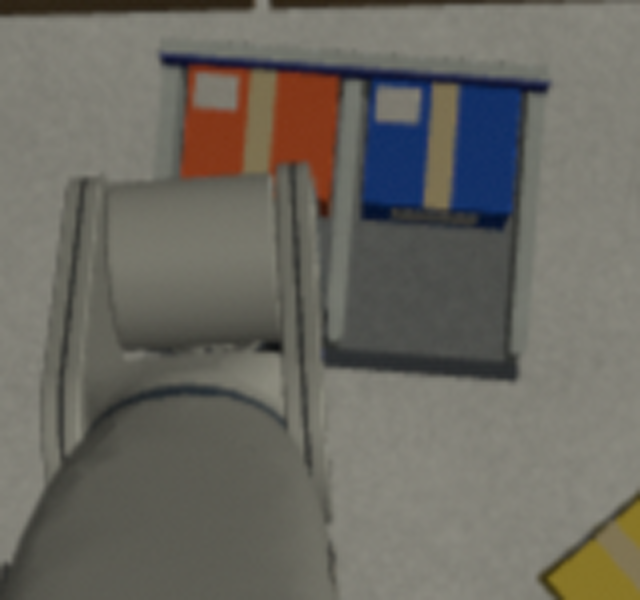

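The right lane is clear, and the 22 N reaction shows the gate on its left stop. That puts the gate's zero near (0.623, -0.030). Release, lift and go to the carton's left side.

Request:
arm_command(plan=[{"claw": 1,"travel": [0,-0.5,0],"turn": 0},{"claw": 4,"travel": [0,-0.5,0],"turn": 0},{"claw": 4,"travel": [0,-0.5,0],"turn": 0},{"claw": 4,"travel": [0,-0.5,0],"turn": 0},{"claw": 4,"travel": [0,-0.5,4],"turn": 0},{"claw": 4,"travel": [0,-0.5,8],"turn": 0},{"claw": 5,"travel": [-3,2,10],"turn": -7},{"claw": 5,"travel": [-5,4,10],"turn": -14}])

```text
t: 4.53
tcp_pos: [0.5802, 0.0806, 0.1852]
orientation: [[0.008, 0.347, 0.938], [0.001, 0.938, -0.347], [-1.0, 0.004, 0.007]]
contact_force: [0.4, 0.9, 0.1]
gripper_width: 0.0505
```

Request:
arm_command(plan=[{"claw": 5,"travel": [-3,3,0],"turn": -7},{"claw": 5,"travel": [-6,6,0],"turn": -14},{"claw": 5,"travel": [-9,9,0],"turn": -21},{"claw": 5,"travel": [-9,9,0],"turn": -28},{"claw": 5,"travel": [-9,9,0],"turn": -35},{"claw": 5,"travel": [-9,9,0],"turn": -42},{"claw": 5,"travel": [-9,9,0],"turn": -49},{"claw": 5,"travel": [-9,9,0],"turn": -56}])

```text
t: 5.2
tcp_pos: [0.4876, 0.1706, 0.1806]
orientation: [[-0.0, 0.971, 0.239], [0.0, 0.239, -0.971], [-1.0, -0.0, -0.0]]
contact_force: [-0.4, -0.7, -0.0]
gripper_width: 0.0502
```

Request:
arm_command(plan=[{"claw": 5,"travel": [0,0,0],"turn": -7},{"claw": 5,"travel": [0,0,0],"turn": -14},{"claw": 5,"travel": [0,0,0],"turn": -20},{"claw": 5,"travel": [0,0,0],"turn": -20}])

```text
t: 5.53
tcp_pos: [0.4877, 0.1703, 0.1805]
orientation: [[-0.0, 0.994, -0.106], [0.0, -0.106, -0.994], [-1.0, -0.0, 0.0]]
contact_force: [-0.4, -0.4, 0.8]
gripper_width: 0.0496
```

Request:
arm_command(plan=[{"claw": 5,"travel": [0,0,-4],"turn": 0},{"claw": 5,"travel": [0,0,-8],"turn": 0},{"claw": 5,"travel": [0,0,-11.5],"turn": 0},{"claw": 5,"travel": [0,0,-13.5],"turn": 0},{"claw": 5,"travel": [-0.2,-1.5,-13.5],"turn": 0},{"claw": 5,"travel": [-0.3,-3,-13.5],"turn": 0},{"claw": 5,"travel": [-0.4,-4,-13.5],"turn": 0},{"claw": 5,"travel": [-0.5,-5,-13.5],"turn": 0}])

```text
t: 6.2
tcp_pos: [0.4834, 0.1197, 0.0454]
orientation: [[0.0, 0.995, -0.101], [0.0, -0.101, -0.995], [-1.0, 0.0, -0.0]]
contact_force: [0.7, 1.8, -0.6]
gripper_width: 0.0501
```

Request:
arm_command(plan=[{"claw": 5,"travel": [-0.1,-1.4,0],"turn": 0},{"claw": 5,"travel": [-0.3,-2.8,0],"turn": 0},{"claw": 5,"travel": [-0.4,-4.2,0],"turn": 0},{"claw": 5,"travel": [-0.6,-5.6,0],"turn": 0},{"claw": 5,"travel": [-0.7,-7,0],"turn": 0},{"claw": 5,"travel": [-0.8,-8,0],"turn": 0},{"claw": 5,"travel": [-0.9,-9,0],"turn": 0},{"claw": 5,"travel": [-0.9,-9.5,0],"turn": 0}])

```text
t: 6.87
tcp_pos: [0.4744, 0.0242, 0.0458]
orientation: [[0.001, 0.995, -0.103], [0.0, -0.103, -0.995], [-1.0, 0.001, -0.0]]
contact_force: [-0.3, 5.1, 2.4]
gripper_width: 0.0505
```

Run:
```python
from h import *
save('top','t3.png',(240,80,400,230),4)
save('wrist','w3.png')
```

```text
(no output)
```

View pics/t3.png

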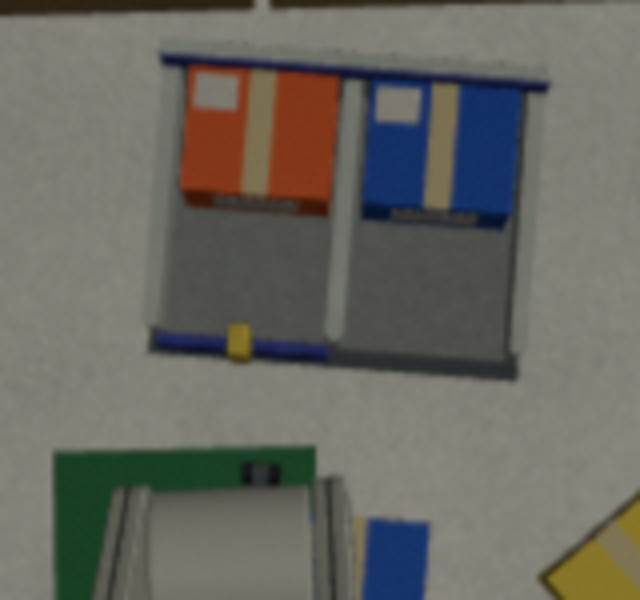

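```bash
cat >> h.py <<'E'
a=np.radians(-5.9); X=np.array([np.cos(a),np.sin(a)]); Y=np.array([-X[1],X[0]]); O=np.array([.622,-.0302])
def tray(p): d=np.array(p[:2])-O; return (d@X).round(4),(d@Y).round(4)
def world(x,y): return O+x*X+y*Y
E
python3 - <<'E'
from h import *
for u,v in [(429,522),(425,580)]:
    p=hit('top',240+u/4,80+v/4,.06); print(p,tray(p))
for n,u,v,z in [('noseM',336,340,.05),('noseR',520,352,.05),('stockRnear',514,214,.06),('stockLnear',364,205,.06)]: 
    p=hit('top',240+u/4,80+v/4,z); print(n,tray(p))
E
```

```text
[ 0.5037 -0.0936  0.06  ] (np.float64(-0.1112), np.float64(-0.0752))
[ 0.4644 -0.0898  0.06  ] (np.float64(-0.1506), np.float64(-0.0755))
noseM (np.float64(0.0095), np.float64(-0.002))
noseR (np.float64(0.0113), np.float64(-0.1293))
stockRnear (np.float64(0.1048), np.float64(-0.1171))
stockLnear (np.float64(0.103), np.float64(-0.0139))
```

Carton is square to the tray; its far face is at tray y ≈ -0.0753, so 41 mm are left to the lane's centre line.

Request:
arm_command(plan=[{"claw": 5,"travel": [-0.1,-1,0],"turn": 0},{"claw": 5,"travel": [-0.2,-2,0],"turn": 0},{"claw": 5,"travel": [-0.3,-2.8,0],"turn": 0},{"claw": 5,"travel": [-0.35,-3.4,0],"turn": 0},{"claw": 5,"travel": [-0.4,-3.8,0],"turn": 0},{"claw": 5,"travel": [-0.4,-4.1,0],"turn": 0},{"claw": 5,"travel": [-0.4,-4.1,0],"turn": 0}])

```text
t: 7.55
tcp_pos: [0.47, -0.0167, 0.0452]
orientation: [[-0.001, 0.995, -0.103], [-0.0, -0.103, -0.995], [-1.0, -0.001, 0.0]]
contact_force: [-0.6, -0.2, 0.1]
gripper_width: 0.05
```

Request:
arm_command(plan=[{"claw": 5,"travel": [0.1,1,0],"turn": 0},{"claw": 5,"travel": [0.3,3,0],"turn": 0},{"claw": 5,"travel": [0.5,5,0],"turn": 0},{"claw": 5,"travel": [0.5,5,4],"turn": 0},{"claw": 5,"travel": [0.5,5,8],"turn": 0},{"claw": 5,"travel": [0.5,5,11],"turn": 0},{"claw": 5,"travel": [0.5,5,11],"turn": 0}])

```text
t: 8.13
tcp_pos: [0.4783, 0.035, 0.1601]
orientation: [[0.008, 0.995, -0.102], [0.0, -0.102, -0.995], [-1.0, 0.008, -0.001]]
contact_force: [1.3, 0.2, 0.9]
gripper_width: 0.0501
```

Run:
```python
from h import *
save('top','t4.png',(270,130,400,280),4)
s=robot.get_state();print(tray(s['tcp_pos']),s['tcp_pos'],s['joints'].round(2),world(-.155-.044-.04,-.064))
```

```text
(np.float64(-0.1508), np.float64(0.0498)) [0.47709389 0.03479527 0.15790847] [ 0.05  0.35  2.02 -0.    0.77  0.15] [ 0.3776873  -0.06929356]
```

View pics/t4.png

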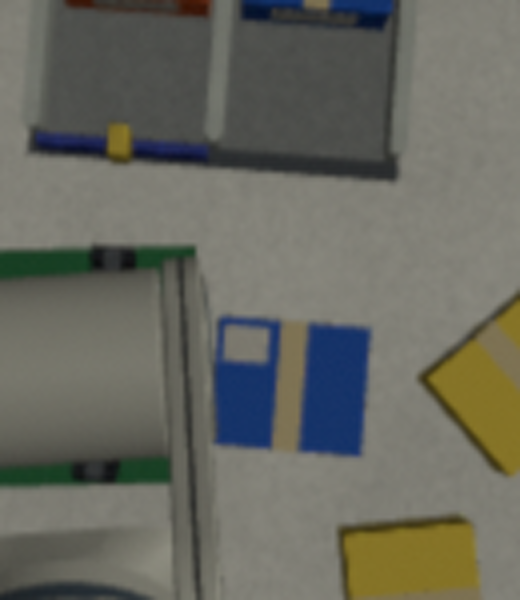

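Run:
```python
from h import *
c=[]
for u,v in [(218,317),(370,328),(361,455),(214,444),(342,530),(472,520),(422,378)]:
    p=hit('top',270+u/4,130+v/4,.06); c.append(p[:2]); print(p,tray(p))
m=np.mean(c[:4],0);print(m,tray(m)); d=c[0]-c[1]+c[3]-c[2];print(np.degrees(np.arctan2(-d[0],d[1])))
t=tray(m);print(world(t[0]-.044-.025,-.064))
```

```text
[ 0.5085 -0.0317  0.06  ] (np.float64(-0.1127), np.float64(-0.0132))
[ 0.4987 -0.1349  0.06  ] (np.float64(-0.1119), np.float64(-0.1168))
[ 0.4129 -0.1264  0.06  ] (np.float64(-0.1981), np.float64(-0.1172))
[ 0.4225 -0.027   0.06  ] (np.float64(-0.1988), np.float64(-0.0173))
[ 0.3628 -0.1122  0.06  ] (np.float64(-0.2494), np.float64(-0.1082))
[ 0.3677 -0.2     0.06  ] (np.float64(-0.2355), np.float64(-0.195))
[ 0.464  -0.1692  0.06  ] (np.float64(-0.1429), np.float64(-0.1545))
[ 0.46065 -0.08   ] (np.float64(-0.1554), np.float64(-0.0661))
-5.469691211118338
[ 0.39220997 -0.07079434]
```

Request:
arm_command(plan=[{"claw": 5,"travel": [-2,-2,0],"turn": 7},{"claw": 5,"travel": [-4,-4,0],"turn": 14},{"claw": 5,"travel": [-6,-6,0],"turn": 21},{"claw": 5,"travel": [-8,-8,0],"turn": 28},{"claw": 5,"travel": [-8.7,-10,0],"turn": 35},{"claw": 5,"travel": [-8.7,-10.6,0],"turn": 42},{"claw": 5,"travel": [-8.7,-10.6,0],"turn": 49},{"claw": 5,"travel": [-8.7,-10.6,0],"turn": 56}])

```text
t: 8.85
tcp_pos: [0.3871, -0.0721, 0.1542]
orientation: [[-0.002, 0.638, 0.77], [0.0, 0.77, -0.638], [-1.0, -0.001, -0.002]]
contact_force: [0.1, 0.6, 0.2]
gripper_width: 0.0498
```

Request:
arm_command(plan=[{"claw": 5,"travel": [0,0,0],"turn": 7},{"claw": 5,"travel": [0,0,0],"turn": 14},{"claw": 5,"travel": [0,0,0],"turn": 21},{"claw": 5,"travel": [0,0,0],"turn": 28},{"claw": 5,"travel": [0,0,0],"turn": 34},{"claw": 5,"travel": [0,0,0],"turn": 34},{"claw": 5,"travel": [0,0,0],"turn": 34}])

```text
t: 9.43
tcp_pos: [0.3875, -0.0716, 0.1544]
orientation: [[-0.002, 0.106, 0.994], [0.0, 0.994, -0.106], [-1.0, 0.0, -0.002]]
contact_force: [0.8, -0.1, 0.3]
gripper_width: 0.0498
```

Request:
arm_command(plan=[{"claw": 5,"travel": [0,0,-4],"turn": 0},{"claw": 5,"travel": [0,0,-8],"turn": 0},{"claw": 5,"travel": [0,0,-10.9],"turn": 0},{"claw": 5,"travel": [0,0,-10.9],"turn": 0},{"claw": 5,"travel": [1,-0.1,-10.9],"turn": 0},{"claw": 5,"travel": [2,-0.2,-10.9],"turn": 0},{"claw": 5,"travel": [3,-0.3,-10.9],"turn": 0},{"claw": 5,"travel": [4,-0.4,-10.9],"turn": 0}])

```text
t: 10.1
tcp_pos: [0.4307, -0.0763, 0.0481]
orientation: [[0.003, 0.103, 0.995], [-0.001, 0.995, -0.103], [-1.0, -0.0, 0.003]]
contact_force: [-1.9, -0.8, -1.4]
gripper_width: 0.0503
```

Request:
arm_command(plan=[{"claw": 5,"travel": [1.2,-0.1,0],"turn": 0},{"claw": 5,"travel": [2.4,-0.25,0],"turn": 0},{"claw": 5,"travel": [3.6,-0.4,0],"turn": 0},{"claw": 5,"travel": [4.8,-0.5,0],"turn": 0},{"claw": 5,"travel": [6,-0.6,0],"turn": 0},{"claw": 5,"travel": [7,-0.7,0],"turn": 0},{"claw": 5,"travel": [7.5,-0.8,0],"turn": 0},{"claw": 5,"travel": [7.5,-0.8,0],"turn": 0}])

```text
t: 10.77
tcp_pos: [0.5055, -0.0844, 0.0474]
orientation: [[0.003, 0.103, 0.995], [-0.001, 0.995, -0.103], [-1.0, -0.0, 0.004]]
contact_force: [0.2, -0.3, 0.0]
gripper_width: 0.0501
```

Run:
```python
from h import *
s=robot.get_state();print(tray(s['tcp_pos']))
save('top','t5.png',(270,100,400,250),4)
```

```text
(np.float64(-0.1103), np.float64(-0.0659))
```

View pics/t5.png

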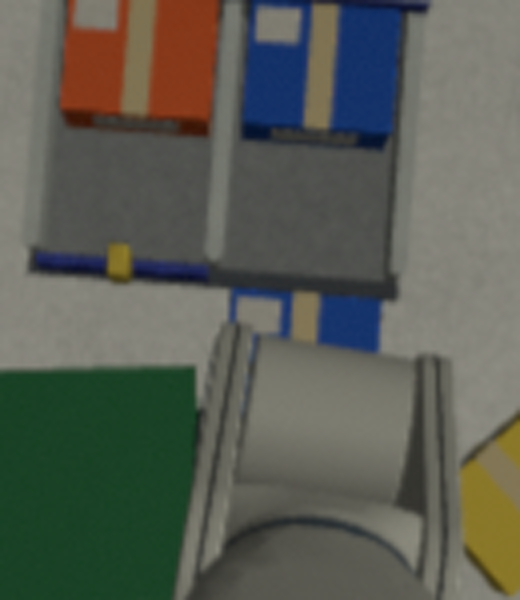

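Run:
```python
from h import *
for n,u,v,z in [('cL',230,290,.06),('cR',381,297,.06),('noseM',216,255,.05),('noseR',400,270,.05),('stL',245,122,.06),('stR',388,134,.06)]:
    print(n,tray(hit('top',270+u/4,100+v/4,z)))
```

```text
cL (np.float64(-0.0117), np.float64(-0.0133))
cR (np.float64(-0.0083), np.float64(-0.1167))
noseM (np.float64(0.013), np.float64(-0.0018))
noseR (np.float64(0.0126), np.float64(-0.1292))
stL (np.float64(0.1051), np.float64(-0.0144))
stR (np.float64(0.1045), np.float64(-0.1131))
```

Carton front is at tray x ≈ -0.01, centred on the lane to within about 1 mm. I'll push on into the lane.

Request:
arm_command(plan=[{"claw": 5,"travel": [1,-0.1,0],"turn": 0},{"claw": 5,"travel": [2,-0.2,0],"turn": 0},{"claw": 5,"travel": [3,-0.3,0],"turn": 0},{"claw": 5,"travel": [4,-0.4,0],"turn": 0},{"claw": 5,"travel": [5,-0.5,0],"turn": 0}])

```text
t: 11.23
tcp_pos: [0.5539, -0.0891, 0.0463]
orientation: [[-0.001, 0.103, 0.995], [0.0, 0.995, -0.103], [-1.0, 0.0, -0.001]]
contact_force: [-3.8, 0.9, 4.8]
gripper_width: 0.05
```

Request:
arm_command(plan=[{"claw": 5,"travel": [1,-0.1,0],"turn": 0},{"claw": 5,"travel": [2,-0.2,0],"turn": 0},{"claw": 5,"travel": [3,-0.3,0],"turn": 0},{"claw": 5,"travel": [4,-0.4,0],"turn": 0},{"claw": 5,"travel": [4.5,-0.45,0],"turn": 0},{"claw": 5,"travel": [5,-0.5,0],"turn": 0},{"claw": 5,"travel": [5.3,-0.55,0],"turn": 0}])

```text
t: 11.82
tcp_pos: [0.6068, -0.0945, 0.0462]
orientation: [[0.0, 0.103, 0.995], [0.0, 0.995, -0.103], [-1.0, 0.0, 0.0]]
contact_force: [-5.5, 0.6, 3.9]
gripper_width: 0.0501
```

Request:
arm_command(plan=[{"claw": 5,"travel": [0.3,0,0],"turn": 0},{"claw": 5,"travel": [0.6,-0.05,0],"turn": 0},{"claw": 5,"travel": [0.8,-0.1,0],"turn": 0},{"claw": 5,"travel": [1.0,-0.1,0],"turn": 0},{"claw": 5,"travel": [1.0,-0.1,0],"turn": 0}])

```text
t: 12.23
tcp_pos: [0.6169, -0.0956, 0.0463]
orientation: [[0.001, 0.103, 0.995], [-0.0, 0.995, -0.103], [-1.0, -0.0, 0.001]]
contact_force: [-1.2, 0.3, -1.1]
gripper_width: 0.0502
```

Request:
arm_command(plan=[{"claw": 5,"travel": [0.2,0,0],"turn": 0},{"claw": 5,"travel": [0.3,0,0],"turn": 0},{"claw": 5,"travel": [0.3,0,0],"turn": 0}])

```text
t: 12.48
tcp_pos: [0.6196, -0.0955, 0.0463]
orientation: [[0.001, 0.103, 0.995], [-0.0, 0.995, -0.103], [-1.0, -0.0, 0.001]]
contact_force: [-0.9, -0.3, -0.7]
gripper_width: 0.0502
```

Request:
arm_command(plan=[{"claw": 5,"travel": [0.2,0,0],"turn": 0},{"claw": 5,"travel": [0.4,0,0],"turn": 0},{"claw": 5,"travel": [0.4,0,0],"turn": 0}])

```text
t: 12.73
tcp_pos: [0.6203, -0.0954, 0.0461]
orientation: [[-0.007, 0.103, 0.995], [0.001, 0.995, -0.103], [-1.0, -0.0, -0.007]]
contact_force: [-12.6, -0.4, 8.0]
gripper_width: 0.0506
```

It resists at 12.6 N: the carton is home. Back off, lift, look.

Request:
arm_command(plan=[{"claw": 5,"travel": [-1,0.1,0],"turn": 0},{"claw": 5,"travel": [-4,0.4,0],"turn": 0},{"claw": 5,"travel": [-5,0.5,2],"turn": 0},{"claw": 5,"travel": [-5,0.5,6],"turn": 0},{"claw": 5,"travel": [-5,0.5,9],"turn": 0},{"claw": 5,"travel": [-5,3,11],"turn": 0},{"claw": 5,"travel": [-4,7,12],"turn": 0},{"claw": 5,"travel": [-2,11,12],"turn": 0}])

```text
t: 13.4
tcp_pos: [0.6027, 0.0116, 0.1699]
orientation: [[0.006, 0.106, 0.994], [0.0, 0.994, -0.106], [-1.0, 0.001, 0.006]]
contact_force: [1.1, 0.3, -0.5]
gripper_width: 0.0503
```

Request:
arm_command(plan=[{"claw": 5,"travel": [1.5,2,0],"turn": 0},{"claw": 5,"travel": [1.5,2,0],"turn": 0},{"claw": 5,"travel": [1.5,2,0],"turn": 0}])

```text
t: 13.65
tcp_pos: [0.6174, 0.0323, 0.1666]
orientation: [[0.002, 0.1, 0.995], [-0.0, 0.995, -0.1], [-1.0, 0.0, 0.002]]
contact_force: [-0.6, -0.2, 0.1]
gripper_width: 0.0498
```

Run:
```python
from h import *
s=robot.get_state();print(s['tcp_pos'],np.array([.6295,.0355])-s['tcp_pos'][:2])
save('top','t6.png',(270,90,400,230),4)
```

```text
[0.61740523 0.03232486 0.16657704] [0.01209477 0.00317514]
```

View pics/t6.png

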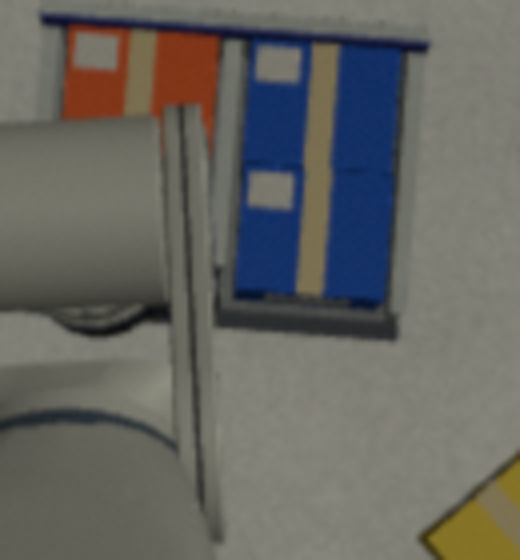

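The carton lies square against the blue stock (joint line at about v=167). Now grip the tab and slide the gate back.

Request:
arm_command(plan=[{"claw": 5,"travel": [1.2,0.3,-3.5],"turn": 0},{"claw": 5,"travel": [1.2,0.3,-7],"turn": 0},{"claw": 5,"travel": [1.2,0.3,-8.4],"turn": 0},{"claw": 5,"travel": [1.2,0.3,-8.4],"turn": 0},{"claw": 1,"travel": [1.2,0.3,-8.4],"turn": 0},{"claw": 1,"travel": [1.2,0.3,-8.4],"turn": 0},{"claw": 1,"travel": [1.2,0.3,-8.4],"turn": 0},{"claw": 1,"travel": [1.2,0.3,-8.4],"turn": 0}])

```text
t: 14.37
tcp_pos: [0.6297, 0.0338, 0.0843]
orientation: [[0.003, 0.103, 0.995], [-0.0, 0.995, -0.103], [-1.0, 0.0, 0.003]]
contact_force: [-0.7, -1.4, 4.7]
gripper_width: 0.0137
```

Request:
arm_command(plan=[{"claw": 1,"travel": [-0.15,-1.5,0],"turn": 0},{"claw": 1,"travel": [-0.3,-3,0],"turn": 0},{"claw": 1,"travel": [-0.5,-4.5,0],"turn": 0},{"claw": 1,"travel": [-0.6,-5.7,0],"turn": 0},{"claw": 1,"travel": [-0.7,-6.3,0],"turn": 0},{"claw": 1,"travel": [-0.7,-6.6,0],"turn": 0},{"claw": 1,"travel": [-0.7,-6.6,0],"turn": 0}])

```text
t: 14.95
tcp_pos: [0.6229, -0.0333, 0.0843]
orientation: [[0.004, 0.104, 0.995], [-0.001, 0.995, -0.104], [-1.0, -0.0, 0.004]]
contact_force: [-0.3, -2.4, 8.2]
gripper_width: 0.0135
```

Request:
arm_command(plan=[{"claw": 1,"travel": [0,0,0],"turn": 0},{"claw": 4,"travel": [0,0,0],"turn": 0},{"claw": 4,"travel": [0,0,0],"turn": 0},{"claw": 4,"travel": [0,0,0],"turn": 0},{"claw": 4,"travel": [0,0,4],"turn": 0},{"claw": 4,"travel": [0,0,8],"turn": 0},{"claw": 4,"travel": [0,0,12],"turn": 0},{"claw": 4,"travel": [-4,0,14],"turn": 0}])

```text
t: 15.62
tcp_pos: [0.5916, -0.0322, 0.2267]
orientation: [[0.013, 0.103, 0.995], [-0.001, 0.995, -0.103], [-1.0, 0.0, 0.013]]
contact_force: [0.9, 0.5, 1.4]
gripper_width: 0.0401
```

Request:
arm_command(plan=[{"claw": 4,"travel": [-12,16,0],"turn": 0},{"claw": 4,"travel": [-12,16,0],"turn": 0},{"claw": 4,"travel": [-12,16,0],"turn": 0},{"claw": 4,"travel": [-12,16,0],"turn": 0},{"claw": 4,"travel": [-12,16,0],"turn": 0},{"claw": 4,"travel": [-12,16,0],"turn": 0},{"claw": 4,"travel": [-12,16,0],"turn": 0}])

```text
t: 16.2
tcp_pos: [0.4632, 0.1293, 0.221]
orientation: [[-0.0, 0.099, 0.995], [-0.0, 0.995, -0.099], [-1.0, -0.0, -0.0]]
contact_force: [0.4, -0.2, 0.1]
gripper_width: 0.04
```

Run:
```python
from h import *
save('top','t7.png',s=1.25)
```

```text
(no output)
```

View pics/t7.png

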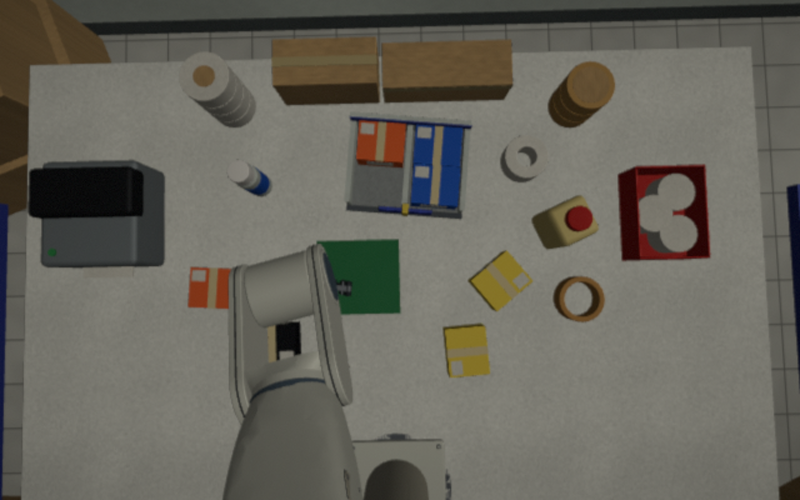

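The picture shows the blue carton home in the right lane, the gate tab near the middle (405,209), and everything else in place.

```bash
python3 -c "
from rig import robot
print(robot.sign_off())"
```

```text
the job is handed in; nothing more can be done
None
```

The job is done and handed in at about 16 s of robot time. I slid the gate left to its stop and pushed the blue carton off the mat and squarely into the right lane. It stopped against the blue stock carton with a reaction of about 13 N. I then slid the gate back and pulled the arm clear.

- **Last picture:** the blue carton lies against its stock and square to the tray by eye. The other loose carton (orange), the can, the jug and the rolls show no visible shift, though the arm hides part of the orange carton.
- **Gate position:** measured from the left stop, it is about 3 mm off the middle, well inside the 20 mm allowed. The picture agrees.
- **Arm:** it touches nothing; the wrist force reads about zero.
- **Anomalies:** I saw up to about 8 N of upward force while gripping the tab. No check failed, and the sign-off reports no verdict.

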